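# Check the dryer is cool, then unlatch and hold up the tile cassette

## Robot

A 6-joint arm with a two-finger parallel gripper is mounted at the origin on the work surface. World frame = base frame: x ahead of the robot, y to its left, z up, the work surface at z = 0. Lengths are in m, angles in rad, forces in N, time in s.
With the tool pointing down it reaches from about 0.25 to 0.725 m from the base axis. Payload 4 kg.
Tool frame: the origin (TCP) lies midway between the tips of the shut fingers; the grasp point (between the pads) lies 19 mm behind it; z points along the fingers, y is the line along which they close (so a half turn about z gives the same grasp; the last joint's range is limited). The gripper opens to 85 mm and grips with 20 to 120 N. Pads are 22 mm wide; open, the fingers measure 114 mm over their backs; the gripper's body (76 mm by 85 mm) begins 54 mm behind the grasp point. The pads swing forward as they close: fully open they stand 13 mm farther back than shut.
Start: joints at [-1.26, 0.241, 0.005, 1.335, 0, 1.571], TCP at [0.153, -0.476, 0.2] pointing down, gripper open.
Joint ranges: [-2.72, 2.72], [-1.05, 1.87], [-1.09, 1.28], [-1.99, 2.15], [-1.42, 1.44], [-3.14, 3.14]. Speed limits (rad/s): [2.79, 2.79, 3.14, 3.14, 3.14, 3.14].

## Interface

Orientations are given as a unit quaternion [x, y, z, w].
In Python, from workcell import get_obs, camera, job_done, silhouettes gives the robot as it stands. The module is installed in compiled form; this text tells all that it offers.
- The arm moves only by the tool drive_tool, never from a script. Its argument "increments" is a list of rows, each a list of 3 entries, a list of its own where there are three numbers: the shift along the world's x, y, z in mm, then the turn, a rotation vector about the world's x, y, z in degrees, then the opening, from 0 (shut) to 1 (fully open). A call has 1 to 8 rows; each row shifts and turns the commanded pose from where the row before left it; what a row does not reach is not made up. A row lasts 1/12 s, in which the tool goes at most 41.7 mm and 7.16 degrees, less where a joint would pass 70% of its speed; a pose out of reach is approached as far as the arm can. A call is refused whole if a number of a shift passes 41.7 or a number of a turn 7.16, either way. A call with a gripper value outside its range is refused whole. The fingers move at their own pace and stop on an object; the grip force is fixed at half the most. Time passes only in rows, so rows that do not move let the fingers close. It gives the time, the measured TCP pose, the force, the opening and the grip force at its end, in the units of the state.
- get_obs(): the state, without advancing time (a new reading comes with each control period).
- camera(name): name is "side" or "top"; returns a dict with "image" (400x640x3 uint8, red, green, blue), "K" (3x3 intrinsics, pixels), "k1" (the pictures are not rectified: a ray, as slopes to the right and down, at radius r is drawn at 1 + k1 r^2 times it, then the intrinsics apply), "view" (4x4, takes a point from world to camera coordinates). Camera axes: x right, y down, z forward; pixel columns grow to the right and rows downward; lengths in m; the calibration is good to about 2 mm. A picture is of the moment at which its call begins. There is no depth.
- job_done(): hands the job in; it is judged then, once.
Trained networks look in a picture, given as the dict that the camera call returned (one of the last four; its "shot" number tells which), for a name from the list of things; names that differ only in an ending like _2 or _b are one class to them, and where a whole thing is asked for, a point or a joint stands for the part that bears it (a point fixed in the world has none). Each returns a list of dicts, best first, with "conf" (0 to 1); they miss things now and then, are a little off and sometimes report something else, mostly with a low value. They report only what shows in the picture. A call takes as long as a camera call. They do not tell look-alikes from the thing itself.
- silhouettes(query, picture): "region" (400x640 bool, what is visible of it) and "bbox" ([left, top, right, bottom] in pixels, round what is visible of it).
The state is a dict: "clock": time; "joint_pos": joint angles; "joint_vel": joint speeds; "tau": joint torques, N m; "eef_pos": TCP position; "tool_rot": TCP orientation; "ft_force": force on the tool from outside, world axes, zero at the start; "ft_torque": the same for the moment, N m; "grip_width": finger opening in m; "grasp_force": force on a finger pad.
Only numpy, scipy, OpenCV 4.12 (cv2) and the standard library are available. Lean on these libraries where they do the work, as an engineer would, in place of code of your own. Each camera call takes 0.05 s, during which the arm holds its last target. There are 200 camera calls.

## Task

Pick up the yellow infrared thermometer and, from a few centimetres in front, aim its nose squarely at the middle of the black disc on the front of the white drying dock and hold it steady there, in the air, for a good second; then lay it back down on the bare bench and let go. Next pinch the two orange side catches of the test-tile cassette together as far as they go, draw the cassette straight up out of the dock, and finish while still holding it by the pinched catches, still and upright, with its underside more than 5 cm above the top of the dock. Disturb nothing else on the bench.

Things in the scene. Friction and masses are not known exactly. Their poses are not given: they have to be found in the camera images.
- dock: white drying dock, a fixed block 130 x 130 mm, 90 mm tall, it does not move. Origin: centre of its underside, on the bench; z up, its front (with the black disc) faces its own -x. A well in its top holds the cassette; the well's floor is 40 mm above the bench. Lips on the two y sides of the well lock the cassette's catches
- dock_disc (a point): centre of the matt black disc, 30 mm across with a yellow rim, on the dock's upright front face: at (-65, 0, 55) mm in the dock's frame. Axes as the dock's, so the face looks along -x. A black mark with a yellow line, 17 x 24 mm, on the top of the front wall shows from above which side the disc is on and its middle
- cassette: grey cassette of coloured glaze test tiles, 90 (x) x 36 (y) x 85 mm tall, 0.2 to 0.4 kg, loose, upright in the dock's well with 1 mm play, axes as the dock's. Origin: centre of its underside, 40 mm above the bench when seated. A barb on each orange side catch locks it in: with both catches squeezed 4 mm or more it comes out upwards, free of the well after 50 mm
- cassette_pinch (a point): the point midway between the two catches at the height to pinch: (0, 0, 82) mm in the cassette's frame, so 122 mm above the bench when seated (32 mm above the dock's top). Close the fingers along the cassette's y axis here
- catch_left_pad (a point): middle of the outer face of the left (+y) orange catch: an upright ribbed plate 28 mm wide (x), 5 mm thick, its top 100 mm above the cassette's underside (50 mm above the dock's top when seated). 30 mm out from the cassette's middle when free, 23 mm when fully squeezed
- catch_right_pad (a point): the same on the right (-y) catch. Over both outer faces: 60 mm free, 46 mm fully squeezed
- catch_left (a joint): how far the left catch is squeezed in, m: 0 free, 0.004 its barb lets go, 0.007 at its stop. Sprung: 3.2 N at rest, 6 N at the stop
- catch_right (a joint): the same for the right catch
- thermometer: yellow pistol-shaped infrared thermometer lying on its side on the bench, 0.13 to 0.2 kg. Barrel along its x axis, 135 mm long from x = -65 to +70 mm (nose), 36 mm wide (y), 34 mm tall (z). A black handle sticks out to its -y side at the rear, from x = -75 to -25 mm, out to y = -100 mm, 28 mm thick. Origin: underside of the barrel, on the bench; z up
- thermometer_grip (a point): where to grip the barrel from above, fingers closing along its y (36 mm): at (12, 0, 20) mm in the thermometer's frame
- thermometer_nose (a point): centre of the black nose's end: (70, 0, 17) mm in the thermometer's frame; it looks along the thermometer's +x. 17 mm above the bench when lying flat
- plaque1: bystander: unfired cream name plaque 58 x 78 mm (plus a small arch), 8 mm thick, loose on the terracotta board (15 mm thick, 160 x 290 mm) at the back right. Origin: centre of its underside
- plaque2: bystander: unfired cream name plaque 58 x 78 mm (plus a small arch), 8 mm thick, loose on the terracotta board (15 mm thick, 160 x 290 mm) at the back right. Origin: centre of its underside
- plaque3: bystander: unfired cream name plaque 58 x 78 mm (plus a small arch), 8 mm thick, loose on the terracotta board (15 mm thick, 160 x 290 mm) at the back right. Origin: centre of its underside
- jar_blue: bystander: loose glaze jar with a blue lid, 52 mm across, 75 mm tall, at the left. Origin: centre of its underside
- jar_green: bystander: loose glaze jar with a green lid, 52 mm across, 75 mm tall, at the left. Origin: centre of its underside
- jar_red: bystander: loose glaze jar with a red lid, 52 mm across, 75 mm tall, at the left. Origin: centre of its underside
- brush: bystander: loose brush 180 mm long lying at the front left, along its x axis
Not all that is in view belongs to the job. Of the things that look like the thermometer, the middle-sized one is meant. What is shaped like the dock but pink or red is not meant.

How it is judged:
On the way, in this order (a step that is already met when the one before it is completed fails the run):
1. the thermometer, held off the bench in front of the dock, points steadily at the black disc (x of dock_disc in the frame of thermometer_nose between 0.012 and 0.15 m and y of dock_disc in the frame of thermometer_nose between -0.015 and 0.015 m and z of dock_disc in the frame of thermometer_nose between -0.015 and 0.015 m and x of thermometer_nose in the frame of dock below -0.075 m and angle between the x axis of thermometer and the x axis of dock, either way round below 0.4 rad and contact force between the fingers and thermometer above 0.5 N and height (world z) of thermometer_grip above 0.035 m and linear speed of thermometer below 0.03 m/s), for 0.8 s.
2. the thermometer lies on the bench again, let go (height (world z) of thermometer_nose below 0.026 m and height (world z) of thermometer_grip below 0.028 m and contact force between the fingers and thermometer below 0.1 N and linear speed of thermometer below 0.03 m/s), for 0.2 s.
3. both catches are pinched in while the cassette still sits in the dock (value of joint each of catch_left, catch_right above 0.0045 m and z of cassette in the frame of dock below 0.05 m and contact force between the fingers and cassette above 2 N), for 0.1 s.
At the end, for the whole second after the job is handed in: Cassette in the fingers, both catches in over 4.5 mm, underside over 50 mm above the dock's top, within 0.25 rad of upright, under 0.03 m/s, not touching the dock; thermometer flat on the bench, let go and at rest (all of step 2 and value of joint each of catch_left, catch_right above 0.0045 m and z of cassette in the frame of dock above 0.14 m and angle between cassette's own z axis and vertical below 0.25 rad and contact force between the fingers and cassette above 2 N and contact force between cassette and dock below 0.1 N and linear speed of cassette below 0.03 m/s); the arm keeps its last pose, push and grip.
It fails at once if the thermometer is dropped (let go clear of the bench) (contact force between the fingers and thermometer below 0.01 N and height (world z) of thermometer_grip above 0.05 m).
It fails at once if a bystander is pushed more than 25 mm (distance of any of plaque1, plaque2, plaque3, jar_blue, jar_green, jar_red, brush from where it was at the start of the episode above 0.025 m).
It also fails if it takes over 56 s, if anything falls off the work surface, if the arm or the gripper's body presses on something with over 40 N, if the wrist force passes 120 N, or if a joint passes its speed limit or range.

## Working session

There is one attempt and no reset: what is moved stays moved. The work goes in short steps, Python scripts to look and compute and a tool call to move; the robot and the scene stay as the last step left them, time stands still between calls to the robot, and variables do not carry over. Pictures are saved under pics/ and viewed, at most 10 in all, crops included, and the job is handed in when it is done.

Besides the shell and the picture viewer there is one more tool, called after "Emit:" by a JSON object that holds its "method" and its "body". drive_tool: Moves the arm, as the interface text tells. Its arguments: {"type":"object","properties":{"increments":{"type":"array"}},"required":["increments"]}

```bash
mkdir -p pics; cat > h.py <<'E'
import numpy as np, cv2, pickle
from workcell import *
def ray(c,u,v):
    K=c["K"];d=np.array([(u-K[0,2])/K[0,0],(v-K[1,2])/K[1,1]]);s=d.copy()
    for _ in range(20): s=d/(1+c["k1"]*(s@s))
    V=np.array(c["view"]);R=V[:3,:3];return -R.T@V[:3,3],R.T@np.array([s[0],s[1],1])
def atz(c,u,v,z):
    o,d=ray(c,u,v);return o+d*(z-o[2])/d[2]
def proj(c,P):
    V=np.array(c["view"]);P=np.atleast_2d(P)@V[:3,:3].T+V[:3,3];s=P[:,:2]/P[:,2:];s=s*(1+c["k1"]*(s**2).sum(1,keepdims=True))
    return s*[c["K"][0,0],c["K"][1,1]]+[c["K"][0,2],c["K"][1,2]]
def save(c,n,im=None): cv2.imwrite("pics/"+n,cv2.cvtColor(c["image"] if im is None else im,cv2.COLOR_RGB2BGR))
E
python3 - <<'E'
from h import *
for n in("top","side"):
    c=camera(n);save(c,n+"0.png")
    print(n,c["K"][0,0],c["k1"],ray(c,320,200))
    for q in("thermometer","dock","cassette","catch_left"):
        for r in silhouettes(q,c):
            ys,xs=np.nonzero(r["region"]);print(q,round(r["conf"],2),r["bbox"],len(xs),atz(c,xs.mean(),ys.mean(),0.02).round(3))
E
```

```text
top 513.1501858674658 -0.02389160114119878 (array([ 0.15783855, -0.05864294,  1.67630251]), array([ 0.20266075,  0.01273391, -0.97920755]))
thermometer 0.96 [392.8, 199.1, 435.3, 240.9] 687 [ 0.417 -0.319  0.02 ]
thermometer 0.65 [459.6, 224.1, 514.5, 299.8] 1650 [ 0.302 -0.579  0.02 ]
thermometer 0.62 [358.4, 261.4, 390.4, 288.3] 426 [ 0.279 -0.198  0.02 ]
dock 0.83 [253.8, 226.5, 301.7, 271.1] 1871 [0.337 0.103 0.02 ]
dock 0.77 [228.7, 142.6, 273.0, 190.4] 1878 [0.609 0.197 0.02 ]
dock 0.61 [289.9, 124.1, 333.4, 175.9] 1356 [ 0.667 -0.007  0.02 ]
cassette 0.61 [304.8, 129.5, 324.6, 159.3] 374 [ 0.692 -0.007  0.02 ]
side 504.7971794278427 0.010874619308006511 (array([-0.05674481,  1.07970755,  1.20635642]), array([ 0.31656712, -0.6833652 , -0.65804865]))
thermometer 0.84 [376.2, 202.3, 402.4, 229.6] 302 [ 0.271 -0.18   0.02 ]
thermometer 0.72 [384.2, 139.2, 426.8, 170.6] 707 [ 0.332 -0.585  0.02 ]
thermometer 0.7 [339.4, 172.9, 384.0, 196.3] 546 [ 0.416 -0.306  0.02 ]
dock 0.92 [237.3, 184.6, 288.2, 234.8] 1397 [ 0.664 -0.008  0.02 ]
dock 0.9 [217.7, 225.3, 274.9, 282.4] 2288 [0.614 0.178 0.02 ]
dock 0.6 [311.3, 227.5, 366.0, 293.0] 2452 [0.341 0.081 0.02 ]
cassette 0.62 [246.8, 181.0, 276.0, 205.3] 445 [ 0.717 -0.088  0.02 ]
cassette 0.54 [258.8, 181.1, 270.6, 187.5] 56 [ 0.734 -0.137  0.02 ]
```

View pics/top0.png

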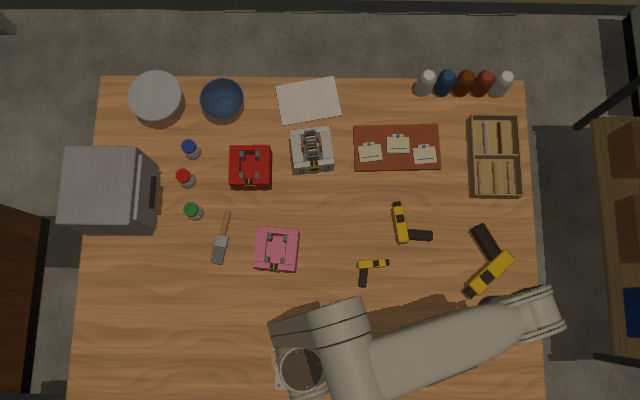

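View pics/side0.png

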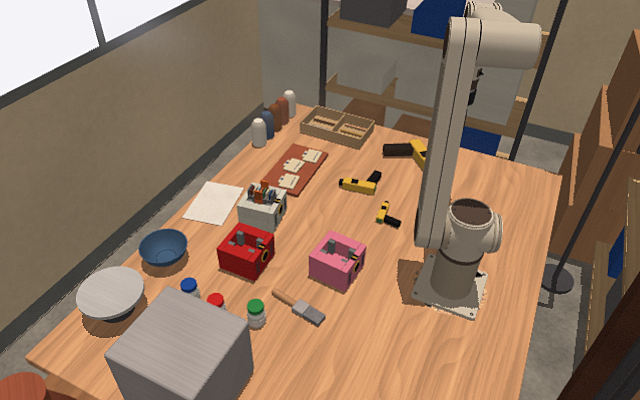

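Thermometer look-alikes in the top view: the mid-size one at (413,222), the large one at (488,262) and the small one at (370,268). The middle one is the target. It has its nose up at about (398,203) and its handle at the lower right. Docks: white at (312,150), red at (250,167), pink at (276,249), so white is the target, with its mark at about (316,167) facing the robot. Next I'll fit poses to the silhouettes and check them in a crop.

```bash
cat > fit.py <<'E'
from h import *
from scipy.optimize import minimize
def box(x0,x1,y0,y1,z0,z1): return np.array([[x,y,z] for x in(x0,x1) for y in(y0,y1) for z in(z0,z1)])/1000
TH=[box(-65,70,-18,18,0,34),box(-75,-25,-100,-18,3,31)]
DK=[box(-65,65,-65,65,0,90)]
CA=[box(-45,45,-18,18,40,125),box(-14,14,25,30,90,140),box(-14,14,-30,-25,90,140)]
def place(B,p): 
    c,s=np.cos(p[2]),np.sin(p[2]);R=np.array([[c,-s,0],[s,c,0],[0,0,1]]);z=p[3] if len(p)>3 else 0
    return B@R.T+[p[0],p[1],z]
S=4
def mask(c,parts,p,win):
    m=np.zeros(((win[3]-win[1])*S,(win[2]-win[0])*S),np.uint8)
    for B in parts:
        q=(proj(c,place(B,p))-[win[0],win[1]]+.5)*S
        cv2.fillConvexPoly(m,cv2.convexHull(np.round(q).astype(np.int32)),1)
    return cv2.resize(m.astype(np.float32),None,fx=1/S,fy=1/S,interpolation=cv2.INTER_AREA)
def fit(obs,parts,p0):
    def cost(p):
        t=0
        for c,m in obs:
            ys,xs=np.nonzero(m);w=[xs.min()-20,ys.min()-20,xs.max()+20,ys.max()+20]
            w[0]=max(w[0],0);w[1]=max(w[1],0)
            t+=np.abs(mask(c,parts,p,w)-m[w[1]:w[3],w[0]:w[2]]).sum()/m.sum()
        return t/len(obs)
    best=None
    for d in(-.15,0,.15):
        x0=np.array(p0)+[0,0,d]
        r=minimize(cost,x0,method="Nelder-Mead",options=dict(initial_simplex=[x0,x0+[.02,0,0],x0+[0,.02,0],x0+[0,0,.15]],xatol=1e-5,fatol=1e-5))
        if best is None or r.fun<best.fun: best=r
    return best.x,best.fun
def pick(q,c,uv):
    m=np.zeros((400,640),bool)
    for r in silhouettes(q,c):
        b=r["bbox"]
        if b[0]-5<uv[0]<b[2]+5 and b[1]-5<uv[1]<b[3]+5: m|=r["region"]
    return m
E
python3 - <<'E'
from fit import *
T=camera("top");Sd=camera("side")
mt=[(T,pick("thermometer",T,(413,222))),(Sd,pick("thermometer",Sd,(360,185)))]
md=[]
for c,u in((T,(312,150)),(Sd,(262,208))): md.append((c,pick("dock",c,u)|pick("cassette",c,u)))
for m,parts,p0,n in((mt,TH,[.42,-.3,.1],"th"),(md,DK+CA,[.66,0,0],"dock")):
    for sel in(m,m[:1],m[1:]): print(n,[x.round(4) for x in fit(sel,parts,p0)])
    p=fit(m,parts,p0)[0]
    for c,_ in m:
        im=c["image"]
        print([proj(c,place(B,p)).mean(0).round(1).tolist() for B in parts])
pt=fit(mt,TH,[.42,-.3,.1])[0];pd=fit(md,DK+CA,[.66,0,0])[0]
out=[]
for c,w in((T,(285,115,445,255)),(Sd,(230,150,390,290))):
    im=cv2.resize(c["image"][w[1]:w[3],w[0]:w[2]],None,fx=2.5*1,fy=2.5,interpolation=cv2.INTER_CUBIC)
    for parts,p in((TH,pt),(DK+CA,pd)):
        for B in parts:
            q=((proj(c,place(B,p))-[w[0],w[1]]+.5)*2.5).astype(np.int32)
            for i in range(8):
                for j in(1,2,4):
                    if not i&j: cv2.line(im,tuple(map(int,q[i])),tuple(map(int,q[i|j])),(0,255,0),1)
    raw=cv2.resize(c["image"][w[1]:w[3],w[0]:w[2]],None,fx=2.5,fy=2.5,interpolation=cv2.INTER_CUBIC)
    out.append(np.vstack([raw[:300],im[:300]]))
save(T,"fit0.png",np.hstack(out)[:600])
E
```

```text
Traceback (most recent call last):
  File "fit.py", line 28, in fit
    r=minimize(cost,x0,method="Nelder-Mead",options=dict(initial_simplex=[x0,x0+[.02,0,0],x0+[0,.02,0],x0+[0,0,.15]],xatol=1e-5,fatol=1e-5))
  File "fit.py", line 21, in cost
    ys,xs=np.nonzero(m);w=[xs.min()-20,ys.min()-20,xs.max()+20,ys.max()+20]
                           ~~~~~~^^
ValueError: zero-size array to reduction operation minimum which has no identity
```

```bash
cat > meas.py <<'E'
from fit import *
def both(spec,tries=3):
    "spec: list of (queries, cam, uv)"
    o=[]
    for qs,n,u in spec:
        for _ in range(tries):
            c=camera(n);m=np.zeros((400,640),bool)
            for q in qs: m|=pick(q,c,u)
            if m.any(): o.append((c,m));break
        else: print("none",qs,n)
    return o
def overlay(c,w,k,items,name=None):
    im=cv2.resize(c["image"][w[1]:w[3],w[0]:w[2]],None,fx=k,fy=k,interpolation=cv2.INTER_CUBIC);raw=im.copy()
    for parts,p in items:
        for B in parts:
            q=((proj(c,place(B,p))-[w[0],w[1]]+.5)*k).astype(int)
            for i in range(8):
                for j in(1,2,4):
                    if not i&j: cv2.line(im,tuple(map(int,q[i])),tuple(map(int,q[i|j])),(0,255,0),1)
    return np.vstack([raw,im])
E
python3 - <<'E'
from meas import *
mt=both([(["thermometer"],"top",(413,222)),(["thermometer"],"side",(360,185))])
md=both([(["dock","cassette"],"top",(312,150)),(["dock","cassette"],"side",(262,208))])
P=[]
for m,parts,p0,n in((mt,TH,[.42,-.3,.1],"th"),(md,DK+CA,[.66,0,0],"dock")):
    for k,sel in enumerate((m,m[:1],m[1:])):
        x,f=fit(sel,parts,p0);print(n,x.round(4),round(f,3))
        if k==0:P.append(x)
it=[(TH,P[0]),(DK+CA,P[1])]
print(get_obs()["clock"])
o=[overlay(c,w,2.5,it) for c,w in((md[0][0],(285,120,445,240)),(md[-1][0],(232,150,392,270)))]
save(None,"fit0.png",np.hstack(o))
E
```

```text
th [ 0.4276 -0.296   0.1857] 0.341
th [ 0.4277 -0.2965  0.1923] 0.385
th [ 0.4263 -0.2931  0.2085] 0.279
dock [ 0.6521 -0.0007  0.5269] 1.392
dock [ 0.6633 -0.007   0.1453] 0.094
dock [0.6434 0.0104 0.5325] 2.38
1.4
```

View pics/fit0.png

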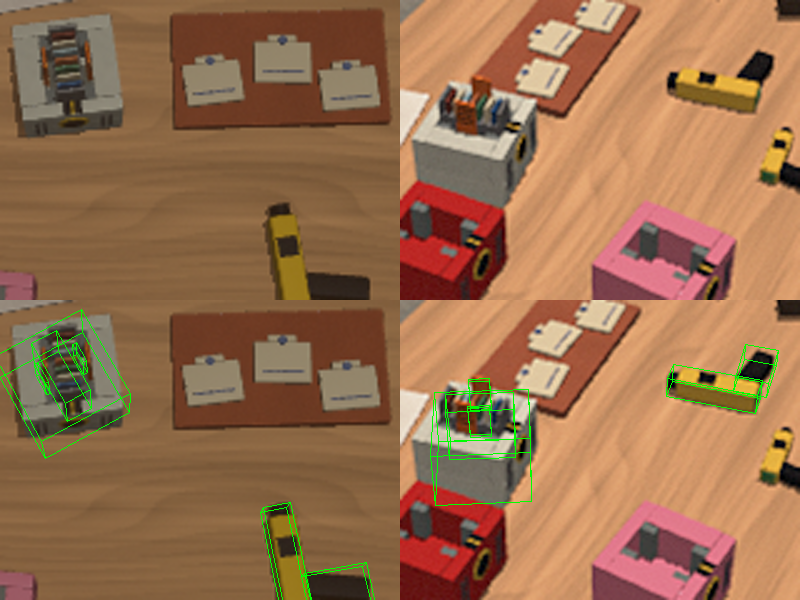

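```bash
cat >> meas.py <<'E'
def pick(q,c,uv,r0=22):
    m=np.zeros((400,640),bool)
    for r in silhouettes(q,c):
        b=r["bbox"]
        if np.hypot((b[0]+b[2])/2-uv[0],(b[1]+b[3])/2-uv[1])<r0: m|=r["region"]
    return m
def yel(c,w):
    h=cv2.cvtColor(c["image"],cv2.COLOR_RGB2HSV);m=np.zeros((400,640),np.uint8)
    b=(h[...,0]>=20)&(h[...,0]<=32)&(h[...,1]>170)
    m[w[1]:w[3],w[0]:w[2]]=b[w[1]:w[3],w[0]:w[2]]
    return cv2.morphologyEx(m,cv2.MORPH_CLOSE,np.ones((7,7),np.uint8))>0
def yfit(obs,p0,xf=52):
    return fit(obs,[box(-65,xf,-18,18,0,34)],p0)
E
python3 - <<'E'
from meas import *
T=camera("top");Sd=camera("side")
mt=[(T,yel(T,(385,195,440,250))),(Sd,yel(Sd,(330,165,390,205)))]
print([m.sum() for _,m in mt])
for xf in(40,46,52,58,64): print(xf,[(x.round(4),round(f,3)) for x,f in (yfit(mt,[.42,-.3,.2],xf),yfit(mt[:1],[.42,-.3,.2],xf))])
xf=min((40,46,52,58,64),key=lambda k:yfit(mt,[.42,-.3,.2],k)[1]);pt=yfit(mt,[.42,-.3,.2],xf)[0]
md=both([(["dock","cassette"],"top",(312,150)),(["dock","cassette"],"side",(262,208))])
for sel in(md,md[:1],md[1:]): print([v.round(4) for v in map(np.array,fit(sel,DK+CA,[.66,0,.0]))])
p=fit(md,DK+CA,[.66,0,0])[0]
it=[(TH,pt),(DK+CA,p)]
save(None,"fit1.png",np.hstack([overlay(c,w,4 if c is T else 4,it)[-300:] if 0 else overlay(c,w,2.5,it) for c,w in((T,(285,130,445,250)),(Sd,(232,150,392,270)))]))
E
```

```text
[np.int64(373), np.int64(372)]
40 [(array([ 0.4378, -0.2974,  0.1444]), np.float64(0.305)), (array([ 0.4363, -0.2977,  0.1517]), np.float64(0.291))]
46 [(array([ 0.4344, -0.298 ,  0.1582]), np.float64(0.27)), (array([ 0.4355, -0.298 ,  0.1583]), np.float64(0.254))]
52 [(array([ 0.4328, -0.2982,  0.1425]), np.float64(0.276)), (array([ 0.4308, -0.2982,  0.1424]), np.float64(0.267))]
58 [(array([ 0.4324, -0.2987,  0.149 ]), np.float64(0.322)), (array([ 0.4299, -0.2995,  0.1496]), np.float64(0.331))]
64 [(array([ 0.4307, -0.2988,  0.1589]), np.float64(0.382)), (array([ 0.4314, -0.2984,  0.1654]), np.float64(0.39))]
[array([ 0.6634, -0.0039,  0.1446]), np.float64(2.0014)]
[array([ 0.4686,  0.2207, -0.5052]), np.float64(1.0)]
[array([ 0.6628, -0.0038,  0.1566]), np.float64(0.0804)]
```

View pics/fit1.png

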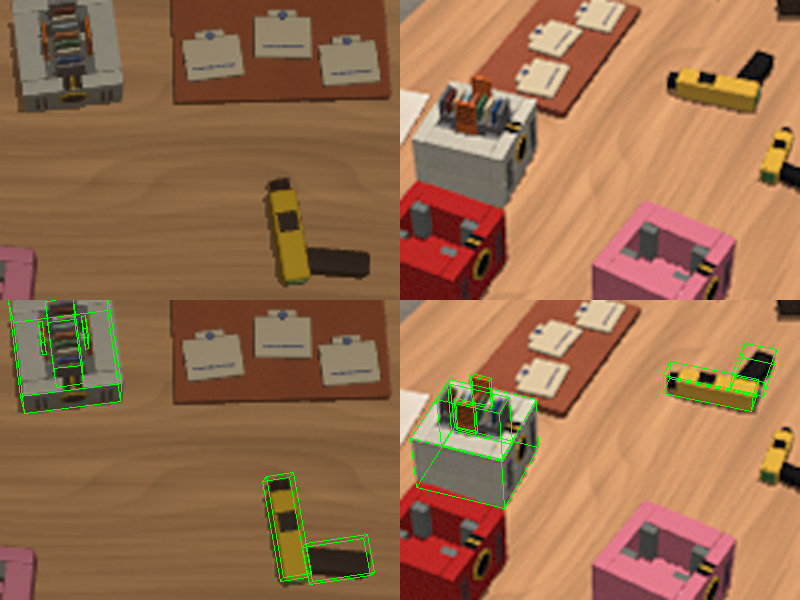

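The silhouette fits agree between views to about 3 mm. The dock is at (0.663, -0.005) with yaw 0.148. The thermometer is at (0.428, -0.298) with yaw about 0.155, and the overlay matches it. Its grip point is therefore (0.440, -0.296).

```bash
python3 - <<'E'
from h import *
from scipy.spatial.transform import Rotation as R
o=get_obs();print(o["clock"],o["eef_pos"],o["joint_pos"],R.from_quat(o["tool_rot"]).as_matrix().round(3),o["grip_width"])
E
```

```text
1.8 [ 0.15289636 -0.47602175  0.19978439] [-1.26000507e+00  2.40624611e-01  4.97444797e-03  1.33522532e+00
 -5.42923473e-06  1.57077595e+00] [[ 0.952  0.306 -0.   ]
 [ 0.306 -0.952  0.   ]
 [-0.    -0.    -1.   ]] 0.0853080451092262
```

Emit:
{"method": "drive_tool", "body": {"increments": [[[28,18,0],[0,0,-1.1],1],[[28,18,0],[0,0,-1.1],1],[[28,18,0],[0,0,-1.1],1],[[28,18,0],[0,0,-1.1],1],[[28,18,0],[0,0,-1.1],1],[[28,18,0],[0,0,-1.1],1],[[28,18,0],[0,0,-1.1],1],[[28,18,0],[0,0,-1.2],1]]}}

```text
clock: 2.47
eef_pos: [0.3781, -0.331, 0.1999]
tool_rot: [0.997, 0.077, 0.0, 0.0]
ft_force: [0.3, -0.4, 0.2]
grip_width: 0.085
grasp_force: 0.0
```

Emit:
{"method": "drive_tool", "body": {"increments": [[[28,18,-10],[0,0,0],1],[[28,18,-10],[0,0,0],1],[[7,0,-30],[0,0,0],1],[[0,0,-30],[0,0,0],1],[[0,0,-10],[0,0,0],1],[[0,0,0],[0,0,0],1]]}}

```text
clock: 2.97
eef_pos: [0.4376, -0.2943, 0.1067]
tool_rot: [0.997, 0.078, -0.003, -0.002]
ft_force: [-0.1, 0.5, 0.7]
grip_width: 0.0853
grasp_force: 0.0
```

```bash
python3 - <<'E'
from meas import *
from scipy.spatial.transform import Rotation as R
o=get_obs();print(o["clock"],o["eef_pos"],o["joint_pos"].round(2) if hasattr(o["joint_pos"],"round") else o["joint_pos"],R.from_quat(o["tool_rot"]).as_matrix().round(3)[:,1])
Sd=camera("side");T=camera("top")
it=[(TH,[.428,-.298,.155])]
save(None,"pre.png",np.hstack([overlay(c,w,3.5,it) for c,w in((T,(365,175,455,255)),(Sd,(320,125,430,205)))]))
E
```

```text
2.9667 [ 0.43758795 -0.29427528  0.10668861] [-0.59  0.36 -0.08  1.14 -0.    2.39] [ 0.155 -0.988 -0.005]
```

View pics/pre.png

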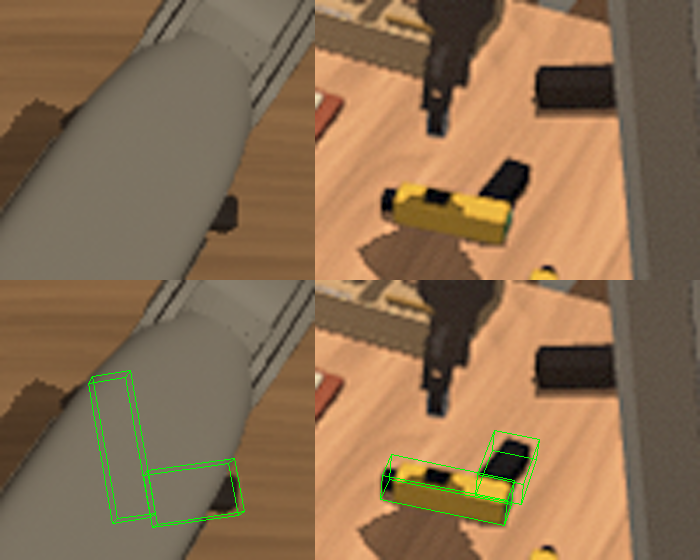

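The crop shows the open gripper in line above the barrel at about (437,130) in the side crop, and the thermometer overlay matches. I'll go down and grip.

Emit:
{"method": "drive_tool", "body": {"increments": [[[2,-2,-25],[0,0,0],1],[[0,0,-25],[0,0,0],1],[[0,0,-25],[0,0,0],1],[[0,0,-17],[0,0,0],1],[[0,0,-8],[0,0,0],1],[[0,0,0],[0,0,0],1]]}}

```text
clock: 3.57
eef_pos: [0.4415, -0.2985, 0.0098]
tool_rot: [0.997, 0.077, -0.0, -0.0]
ft_force: [-0.3, 0.2, 0.5]
grip_width: 0.0853
grasp_force: 0.0
```

Emit:
{"method": "drive_tool", "body": {"increments": [[[0,0,0],[0,0,0],0],[[0,0,0],[0,0,0],0],[[0,0,0],[0,0,0],0],[[0,0,0],[0,0,0],0],[[0,0,0],[0,0,0],0],[[0,0,0],[0,0,0],0],[[0,0,0],[0,0,0],0],[[0,0,0],[0,0,0],0]]}}

```text
clock: 4.23
eef_pos: [0.4419, -0.298, 0.0099]
tool_rot: [0.997, 0.078, 0.0, -0.0]
ft_force: [-0.4, -0.6, -0.9]
grip_width: 0.0004
grasp_force: 0.0
```

```bash
python3 - <<'E'
from meas import *
Sd=camera("side");T=camera("top")
print(proj(Sd,get_obs()["eef_pos"]))
it=[(TH,[.428,-.298,.155])]
save(None,"miss.png",np.hstack([overlay(c,w,3.5,it) for c,w in((T,(365,175,455,255)),(Sd,(320,125,430,205)))]))
E
```

```text
[[354.3461882  185.06385594]]
```

View pics/miss.png

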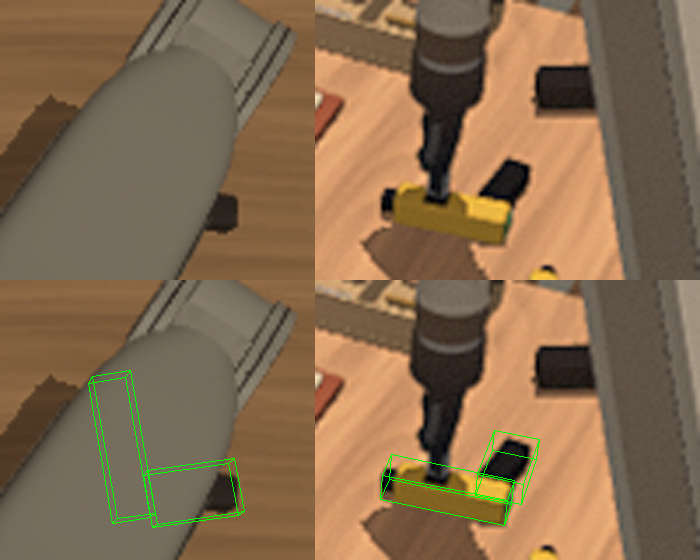

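The fingers shut on nothing. The side crop shows their tips at about (435,200), on or in front of the barrel's top. I need a closer look at where the barrel is relative to the tips.

```bash
python3 - <<'E'
from meas import *
Sd=camera("side")
w=(325,160,395,205)
im=cv2.resize(Sd["image"][w[1]:w[3],w[0]:w[2]],None,fx=11,fy=11,interpolation=cv2.INTER_CUBIC)
e=np.array(get_obs()["eef_pos"])
for z in(.0098,.029,.05):
    q=(proj(Sd,[e[0],e[1],z])[0]-[w[0],w[1]]+.5)*11;cv2.circle(im,tuple(int(a) for a in q),4,(255,0,0),1)
save(None,"zoom.png",im)
m=yel(Sd,(330,165,390,205));print(m.sum(),[(x.round(4),round(f,3)) for x,f in [yfit([(Sd,m)],[.42,-.3,.15],k) for k in (46,52)]])
E
```

```text
364 [(array([ 0.4349, -0.2965,  0.1049]), np.float64(0.291)), (array([ 0.4329, -0.2985,  0.1833]), np.float64(0.309))]
```

View pics/zoom.png

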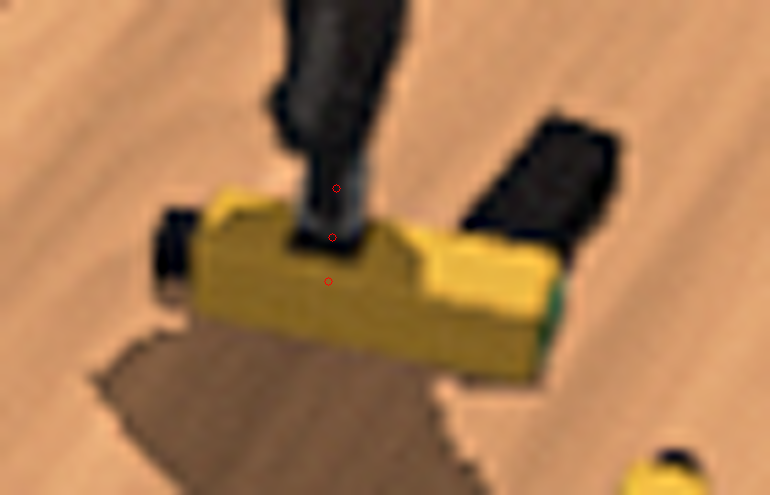

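```bash
python3 - <<'E'
from meas import *
S=camera("side")
for n,e in(("pre",[.4376,-.2943]),("now",[.4419,-.298]),("near finger pre",[.4376+.0065,-.2943+.0425]),("far",[.4376-.0065,-.2943-.0425])):
    print(n,[(z,proj(S,[*e,z])[0].round(1).tolist()) for z in(0,.01,.02,.034,.107,.12,.14)])
o=get_obs();print(o)
E
```

```text
pre [(0, [354.8, 188.0]), (0.01, [355.0, 185.9]), (0.02, [355.2, 183.8]), (0.034, [355.5, 180.9]), (0.107, [356.8, 165.1]), (0.12, [357.0, 162.2]), (0.14, [357.4, 157.7])]
now [(0, [354.2, 187.1]), (0.01, [354.3, 185.0]), (0.02, [354.5, 182.9]), (0.034, [354.8, 180.0]), (0.107, [356.1, 164.3]), (0.12, [356.3, 161.4]), (0.14, [356.7, 156.9])]
near finger pre [(0, [348.7, 194.0]), (0.01, [348.9, 191.9]), (0.02, [349.0, 189.9]), (0.034, [349.3, 186.9]), (0.107, [350.5, 171.1]), (0.12, [350.7, 168.2]), (0.14, [351.0, 163.6])]
far [(0, [360.8, 182.1]), (0.01, [361.0, 180.0]), (0.02, [361.2, 178.0]), (0.034, [361.5, 175.1]), (0.107, [362.9, 159.4]), (0.12, [363.2, 156.5]), (0.14, [363.6, 152.0])]
{'clock': 4.4333, 'joint_pos': array([-5.93320012e-01,  4.63522208e-01, -2.03394433e-01,  9.04097232e-01,
       -3.49806915e-05,  2.39277542e+00]), 'joint_vel': array([ 0.0018707 ,  0.00216395, -0.00116872, -0.0007394 , -0.00021507,
       -0.00017463]), 'tau': array([ 2.15143853e-03, -4.30899990e+01,  2.06509799e+01,  3.07920236e-03,
        2.96714925e-04, -3.27370792e-06]), 'eef_pos': array([ 0.44185183, -0.29798786,  0.00972764]), 'tool_rot': array([ 9.96979093e-01,  7.76703069e-02, -9.60624671e-05, -5.39400092e-05]), 'ft_force': array([0.01934599, 0.17498133, 0.50755177]), 'ft_torque': array([-0.01353273,  0.03488685, -0.00659604]), 'grasp_force': 0.0, 'grip_width': 2.215429644091507e-05}
```

The tips appear at the barrel's mid-line although the fingers report shut. I'll lift and record the gripper shut and then open, to compare both states in one composite.

Emit:
{"method": "drive_tool", "body": {"increments": [[[0,0,20],[0,0,0],0],[[0,0,35],[0,0,0],0],[[0,0,35],[0,0,0],0],[[0,0,10],[0,0,0],0],[[0,0,0],[0,0,0],0]]}}

```text
clock: 4.85
eef_pos: [0.4445, -0.2998, 0.1136]
tool_rot: [0.997, 0.078, 0.003, 0.002]
ft_force: [0.5, -0.7, 0.1]
grip_width: 0.0002
grasp_force: 0.0
```

```bash
python3 - <<'E'
from meas import *
S=camera("side");np.save("shut.npy",S["image"]);o=get_obs();print(o["eef_pos"],proj(S,o["eef_pos"]))
E
```

```text
[ 0.44302979 -0.29880186  0.11126011] [[355.97314126 163.10391545]]
```

Emit:
{"method": "drive_tool", "body": {"increments": [[[0,0,0],[0,0,0],1],[[0,0,0],[0,0,0],1],[[0,0,0],[0,0,0],1],[[0,0,0],[0,0,0],1],[[0,0,0],[0,0,0],1],[[0,0,0],[0,0,0],1]]}}

```text
clock: 5.4
eef_pos: [0.4416, -0.2979, 0.1092]
tool_rot: [0.997, 0.078, -0.0, -0.0]
ft_force: [-0.3, -0.4, 0.6]
grip_width: 0.0724
grasp_force: 0.0
```

```bash
python3 - <<'E'
from meas import *
S=camera("side");o=get_obs();e=np.array(o["eef_pos"]);print(e,o["grip_width"])
w=(325,115,395,205);k=5.5;a=[]
for im in(np.load("shut.npy"),S["image"]):
    im=cv2.resize(im[w[1]:w[3],w[0]:w[2]],None,fx=k,fy=k,interpolation=cv2.INTER_CUBIC)
    for P in(e,e+[.0065,.0425,.013],e+[-.0065,-.0425,.013]):
        q=(proj(S,P)[0]-w[:2]+.5)*k;cv2.circle(im,tuple(int(t) for t in q),4,(255,0,0),1)
    a.append(im)
save(None,"oc.png",np.hstack(a))
m=yel(S,(330,165,390,205));print([(x.round(4),round(f,3)) for x,f in [yfit([(S,m)],[.42,-.3,.15],k) for k in (46,52)]])
E
```

```text
[ 0.44172751 -0.29794236  0.10936047] 0.07890953484107564
[(array([ 0.4366, -0.299 ,  0.105 ]), np.float64(0.235)), (array([ 0.4339, -0.2976,  0.0993]), np.float64(0.243))]
```

View pics/oc.png

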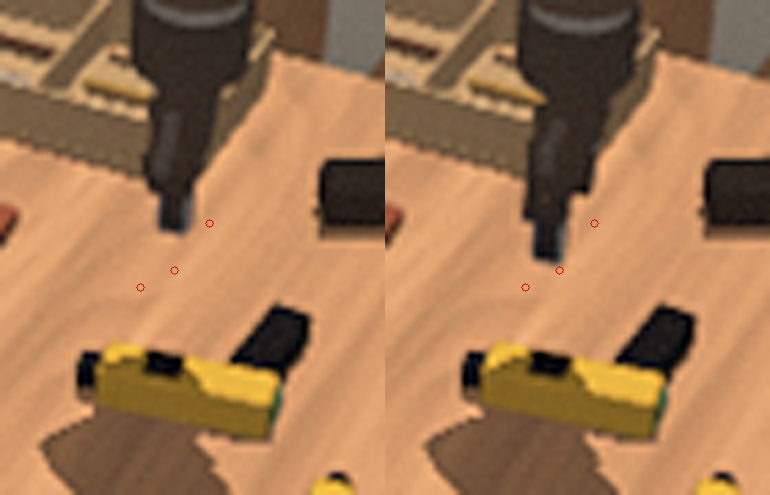

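In the composite the thermometer has not moved. My overlay had the sign of the opening direction wrong. With that corrected, the shut tip at (175,233) is about 6 px above the predicted (174,270). That puts the real fingertips about 27 mm higher than the reported TCP, so the fingers closed just above the barrel. I'll go about 25 mm lower, in steps, watching the force.

Emit:
{"method": "drive_tool", "body": {"increments": [[[-1,1,-35],[0,0,0],1],[[0,0,-35],[0,0,0],1],[[0,0,-25],[0,0,0],1],[[0,0,-10],[0,0,0],1],[[0,0,-5],[0,0,0],1],[[0,0,-5],[0,0,0],1],[[0,0,-3],[0,0,0],1],[[0,0,0],[0,0,0],1]]}}

```text
clock: 6.12
eef_pos: [0.4417, -0.2976, -0.0074]
tool_rot: [0.997, 0.078, 0.001, 0.001]
ft_force: [0.4, -0.5, 0.3]
grip_width: 0.0855
grasp_force: 0.0
```

Emit:
{"method": "drive_tool", "body": {"increments": [[[0,0,-4],[0,0,0],1],[[0,0,-4],[0,0,0],1],[[0,0,0],[0,0,0],1]]}}

```text
clock: 6.37
eef_pos: [0.4409, -0.297, -0.0163]
tool_rot: [0.997, 0.078, 0.0, 0.0]
ft_force: [0.3, 0.2, 0.5]
grip_width: 0.0855
grasp_force: 0.0
```

Emit:
{"method": "drive_tool", "body": {"increments": [[[0,0,0],[0,0,0],0],[[0,0,0],[0,0,0],0],[[0,0,0],[0,0,0],0],[[0,0,0],[0,0,0],0],[[0,0,0],[0,0,0],0],[[0,0,0],[0,0,0],0]]}}

```text
clock: 6.87
eef_pos: [0.4414, -0.2974, -0.0157]
tool_rot: [0.997, 0.078, 0.0, 0.0]
ft_force: [0.2, 0.5, 2.6]
grip_width: 0.0347
grasp_force: 61.9
```

Emit:
{"method": "drive_tool", "body": {"increments": [[[0,0,13],[0,0,0],0],[[0,0,25],[0,0,0],0],[[3,17,0],[0,0,0],0],[[6,30,0],[0,0,0],0],[[7,35,0],[0,0,0],0],[[7,35,0],[0,0,0],0],[[7,35,0],[0,0,0],0],[[7,35,0],[0,0,0],0]]}}

```text
clock: 7.53
eef_pos: [0.4775, -0.1085, 0.0215]
tool_rot: [0.997, 0.077, -0.0, -0.0]
ft_force: [0.1, 0.4, -0.9]
grip_width: 0.0347
grasp_force: 61.4
```

Emit:
{"method": "drive_tool", "body": {"increments": [[[7,35,0],[0,0,0],0],[[5,25,0],[0,0,0],0],[[3,15,0],[0,0,0],0],[[0,4,0],[0,0,0],0],[[0,0,0],[0,0,0],0],[[0,0,0],[0,0,0],0]]}}

```text
clock: 8.03
eef_pos: [0.4924, -0.0314, 0.0215]
tool_rot: [0.997, 0.078, -0.0, 0.0]
ft_force: [-1.0, -0.4, -0.7]
grip_width: 0.0346
grasp_force: 61.4
```

```bash
python3 - <<'E'
from meas import *
o=get_obs();print(o["eef_pos"],o["grip_width"],o["grasp_force"])
S=camera("side");T=camera("top")
D=[.663,-.005,.148];th=[.4790,-.0335,.152,.038]
print("disc",proj(S,place(np.array([[-.065,0,.055]]),D)),"nose pred",proj(S,place(np.array([[.07,0,.017]]),th)))
for c in(S,T):
    for r in silhouettes("thermometer",c): print(r["conf"],r["bbox"])
it=[(TH,th),(DK,D)]
save(None,"aim.png",np.hstack([overlay(c,w,3.5,it) for c,w in((S,(230,165,340,245)),(T,(285,130,395,210)))]))
E
```

```text
[ 0.49239069 -0.03140281  0.02151511] 0.034574958449765186 61.395589113235474
disc [[280.05171751 208.44454564]] nose pred [[294.34141911 211.57391463]]
0.82 [376.1, 201.3, 402.9, 229.5]
0.6 [382.4, 146.3, 401.0, 157.3]
0.58 [293.9, 200.2, 343.5, 228.5]
0.72 [356.3, 261.6, 391.5, 287.0]
0.59 [462.4, 221.9, 514.9, 301.5]
0.51 [332.4, 210.3, 354.4, 222.0]
```

View pics/aim.png

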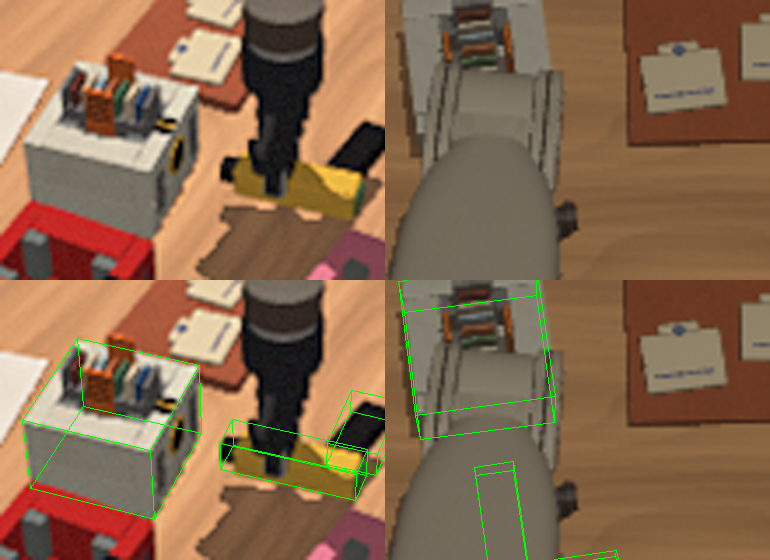

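The crops show the nose at about (228,168) in the side crop, with the disc at (178,155). The model predicts the nose at (225,163). The barrel's lower edge looks flatter than the model's, so I'll fit pitch and height numerically.

```bash
cat > aim.py <<'E'
from meas import *
from scipy.spatial.transform import Rotation as R
D=[.663,-.005,.148]
def pose(p,g,yaw): # p: dx along, dz, pitch(nose up +)
    M=R.from_euler("ZY",[yaw,-p[2]]).as_matrix()
    return M,np.array(g)+M@[p[0],0,0]+[0,0,p[1]]
def run(S,g,yaw,ig,win,xf=48):
    m=yel(S,win).astype(np.float32);W=np.ones_like(m);W[:,ig[0]:ig[1]]=0
    B=box(-65-12,xf-12,-18,18,-20,14)
    def cost(p):
        M,t=pose(p,g,yaw);a=np.zeros((1600,2560),np.uint8)
        cv2.fillConvexPoly(a,cv2.convexHull(np.round((proj(S,B@M.T+t)+.5)*4).astype(np.int32)),1)
        a=cv2.resize(a.astype(np.float32),(640,400),interpolation=cv2.INTER_AREA)
        return (np.abs(a-m)*W).sum()/(m*W).sum()
    r=min((minimize(cost,[0,0,q],method="Nelder-Mead",options=dict(initial_simplex=[[0,0,q],[.01,0,q],[0,.01,q],[0,0,q+.1]])) for q in(-.1,0,.1)),key=lambda r:r.fun)
    M,t=pose(r.x,g,yaw);n=t+M@[.058,0,-.003]
    c,s=np.cos(D[2]),np.sin(D[2]);disc=np.array([D[0]-.065*c,D[1]-.065*s,.055])
    return r.x.round(4),round(r.fun,3),"nose",n.round(4),"disc in nose",(M.T@(disc-n)).round(4)
E
python3 - <<'E'
from aim import *
S=camera("side")
m=yel(S,(290,195,345,232));ys,xs=np.nonzero(m);print(m.sum(),xs.min(),xs.max(),ys.min(),ys.max())
for yaw in(.1,.155,.2):
  for xf in(46,52): print(yaw,xf,*run(S,[.491,-.031,.058],yaw,(302,317),(290,195,345,232),xf))
E
```

```text
321 296 333 208 226
0.1 46 [ 0.0094 -0.0024 -0.0282] 0.221 nose [ 0.558  -0.0243  0.0507] disc in nose [0.0414 0.0056 0.0055]
0.1 52 [ 0.0062 -0.0031 -0.0403] 0.27 nose [ 0.5547 -0.0246  0.0493] disc in nose [0.0446 0.0056 0.0075]
0.155 46 [ 0.0072 -0.0001  0.0598] 0.231 nose [ 0.5555 -0.0209  0.0588] disc in nose [ 0.0434 -0.0004 -0.0064]
0.155 52 [0.0067 0.0008 0.0783] 0.259 nose [ 0.555  -0.021   0.0608] disc in nose [ 0.0436 -0.0004 -0.0093]
0.2 46 [7.000e-03 1.000e-04 1.286e-01] 0.236 nose [ 0.5546 -0.0181  0.0634] disc in nose [ 0.0425 -0.0053 -0.014 ]
0.2 52 [0.0058 0.0018 0.1263] 0.26 nose [ 0.5534 -0.0184  0.0649] disc in nose [ 0.0436 -0.0053 -0.0155]
```

The fits put the disc on the axis within 10 mm for plausible yaws, at about 43 mm range. I'll hold here, then add short holds slightly higher and lower to cover the height uncertainty.

Emit:
{"method": "drive_tool", "body": {"increments": [[[0,0,0],[0,0,0],0],[[0,0,0],[0,0,0],0],[[0,0,0],[0,0,0],0],[[0,0,0],[0,0,0],0],[[0,0,0],[0,0,0],0],[[0,0,0],[0,0,0],0],[[0,0,0],[0,0,0],0],[[0,0,0],[0,0,0],0]]}}

```text
clock: 8.95
eef_pos: [0.4929, -0.031, 0.0218]
tool_rot: [0.997, 0.078, -0.0, -0.0]
ft_force: [-0.3, -0.2, -1.1]
grip_width: 0.0346
grasp_force: 61.4
```

Emit:
{"method": "drive_tool", "body": {"increments": [[[0,0,0],[0,0,0],0],[[0,0,0],[0,0,0],0],[[0,0,0],[0,0,0],0],[[0,0,0],[0,0,0],0],[[0,0,0],[0,0,0],0],[[0,0,0],[0,0,0],0],[[0,0,0],[0,0,0],0],[[0,0,0],[0,0,0],0]]}}

```text
clock: 9.62
eef_pos: [0.4929, -0.031, 0.0218]
tool_rot: [0.997, 0.078, 0.0, -0.0]
ft_force: [-1.2, 1.1, -1.3]
grip_width: 0.0347
grasp_force: 61.4
```

Emit:
{"method": "drive_tool", "body": {"increments": [[[0,0,3],[0,0,0],0],[[0,0,3],[0,0,0],0],[[0,0,0],[0,0,0],0],[[0,0,0],[0,0,0],0],[[0,0,0],[0,0,0],0],[[0,0,0],[0,0,0],0],[[0,0,0],[0,0,0],0],[[0,0,0],[0,0,0],0]]}}

```text
clock: 10.28
eef_pos: [0.4928, -0.031, 0.0277]
tool_rot: [0.997, 0.078, -0.0, -0.0]
ft_force: [0.4, 0.7, -1.5]
grip_width: 0.0345
grasp_force: 61.4
```

Emit:
{"method": "drive_tool", "body": {"increments": [[[0,0,0],[0,0,0],0],[[0,0,0],[0,0,0],0],[[0,0,0],[0,0,0],0],[[0,0,0],[0,0,0],0],[[0,0,0],[0,0,0],0],[[0,0,0],[0,0,0],0],[[0,0,-6],[0,0,0],0],[[0,0,-6],[0,0,0],0]]}}

```text
clock: 10.95
eef_pos: [0.4933, -0.0311, 0.0157]
tool_rot: [0.997, 0.078, 0.001, 0.0]
ft_force: [-0.8, 0.2, -0.3]
grip_width: 0.0346
grasp_force: 61.4
```

Emit:
{"method": "drive_tool", "body": {"increments": [[[0,0,0],[0,0,0],0],[[0,0,0],[0,0,0],0],[[0,0,0],[0,0,0],0],[[0,0,0],[0,0,0],0],[[0,0,0],[0,0,0],0],[[0,0,0],[0,0,0],0],[[0,0,0],[0,0,0],0],[[0,0,0],[0,0,0],0]]}}

```text
clock: 11.62
eef_pos: [0.493, -0.0311, 0.0159]
tool_rot: [0.997, 0.078, 0.0, 0.0]
ft_force: [-0.3, -1.2, -1.3]
grip_width: 0.0348
grasp_force: 61.4
```

Emit:
{"method": "drive_tool", "body": {"increments": [[[0,0,0],[0,0,0],0],[[0,0,0],[0,0,0],0],[[0,0,0],[0,0,0],0],[[0,0,0],[0,0,0],0],[[0,0,6],[0,0,0],0],[[0,-6,0],[0,0,0],0],[[-2,-18,0],[0,0,0],0],[[-6,-30,0],[0,0,0],0]]}}

```text
clock: 12.28
eef_pos: [0.4862, -0.0842, 0.0224]
tool_rot: [0.997, 0.08, 0.001, -0.0]
ft_force: [-0.1, 0.6, -1.5]
grip_width: 0.0345
grasp_force: 61.4
```

Emit:
{"method": "drive_tool", "body": {"increments": [[[-7,-35,0],[0,0,0],0],[[-7,-35,0],[0,0,0],0],[[-7,-35,0],[0,0,0],0],[[-7,-35,0],[0,0,0],0],[[-5,-25,0],[0,0,0],0],[[-3,-10,0],[0,0,0],0],[[0,0,0],[0,0,0],0],[[0,0,0],[0,0,0],0]]}}

```text
clock: 12.95
eef_pos: [0.4486, -0.2602, 0.0218]
tool_rot: [0.997, 0.077, 0.0, -0.0]
ft_force: [-0.0, 0.9, -1.8]
grip_width: 0.0348
grasp_force: 61.4
```

Emit:
{"method": "drive_tool", "body": {"increments": [[[0,0,-12],[0,0,0],0],[[0,0,-12],[0,0,0],0],[[0,0,-7],[0,0,0],0],[[0,0,-4],[0,0,0],0],[[0,0,-2],[0,0,0],0],[[0,0,-1],[0,0,0],0],[[0,0,0],[0,0,0],0]]}}

```text
clock: 13.53
eef_pos: [0.4492, -0.2593, -0.0157]
tool_rot: [0.997, 0.078, 0.0, -0.0]
ft_force: [-0.6, -0.9, -1.5]
grip_width: 0.0348
grasp_force: 61.4
```

Emit:
{"method": "drive_tool", "body": {"increments": [[[0,0,-0.7],[0,0,0],0],[[0,0,-0.7],[0,0,0],0],[[0,0,0],[0,0,0],0]]}}

```text
clock: 13.78
eef_pos: [0.4494, -0.2596, -0.0157]
tool_rot: [0.997, 0.078, 0.001, -0.0]
ft_force: [-3.8, 3.2, 11.1]
grip_width: 0.0346
grasp_force: 62.9
```

Contact with the bench (11 N), so I'll release and go up.

Emit:
{"method": "drive_tool", "body": {"increments": [[[0,0,0],[0,0,0],1],[[0,0,0],[0,0,0],1],[[0,0,0],[0,0,0],1],[[0,0,0],[0,0,0],1],[[0,0,0],[0,0,0],1],[[0,0,0],[0,0,0],1],[[0,0,0],[0,0,0],1],[[0,0,0],[0,0,0],1]]}}

```text
clock: 14.45
eef_pos: [0.4488, -0.2601, -0.0177]
tool_rot: [0.997, 0.078, -0.0, -0.0]
ft_force: [-0.2, 0.2, 0.6]
grip_width: 0.0849
grasp_force: 0.0
```

Emit:
{"method": "drive_tool", "body": {"increments": [[[0,0,20],[0,0,0],1],[[0,0,40],[0,0,0],1],[[0,0,40],[0,0,0],1],[[0,0,40],[0,0,0],1],[[0,0,40],[0,0,0],1],[[0,0,30],[0,0,0],1],[[0,0,0],[0,0,0],1]]}}

```text
clock: 15.03
eef_pos: [0.4526, -0.2622, 0.2]
tool_rot: [0.997, 0.078, 0.006, 0.004]
ft_force: [0.6, -0.7, 1.0]
grip_width: 0.0854
grasp_force: 0.0
```

```bash
python3 - <<'E'
from meas import *
S=camera("side");T=camera("top");o=get_obs();print(o["eef_pos"],o["grip_width"],o["clock"])
m=yel(S,(325,160,390,210));print(m.sum(),[(x.round(4),round(f,3)) for x,f in [yfit([(S,m)],[.437,-.26,.15],k) for k in (46,52)]])
def dockfit(c,n):
    for uv,nm in((((312,150)),"top"),((262,208),"side")):
        if nm==n:
            m=pick("dock",c,uv)|pick("cassette",c,uv)
            if m.any(): x,f=fit([(c,m)],DK+CA,[.663,-.005,.148]);print(n,m.sum(),x.round(4),round(f,3))
for _ in range(3): dockfit(camera("top"),"top");dockfit(camera("side"),"side")
# orange catches in both views
for c,n,w in((T,"top",(285,115,340,180)),(S,"side",(235,170,292,215))):
    h=cv2.cvtColor(c["image"],cv2.COLOR_RGB2HSV);mm=np.zeros((400,640),np.uint8)
    b=((h[...,0]<14)&(h[...,1]>180)&(h[...,2]>90));mm[w[1]:w[3],w[0]:w[2]]=b[w[1]:w[3],w[0]:w[2]]
    k,l,st,ce=cv2.connectedComponentsWithStats(mm)
    print(n,[(st[i].tolist(),ce[i].round(1).tolist()) for i in range(1,k) if st[i][4]>5])
    for s in(1,-1): print("pred",proj(c,place(box(-14,14,s*27.5-2.5,s*27.5+2.5,95,140),[.663,-.005,.148])).mean(0).round(1))
E
```

```text
[ 0.44984143 -0.260586    0.19393328] 0.08503379588408158 15.1333
421 [(array([ 0.4424, -0.2574,  0.1427]), np.float64(0.316)), (array([ 0.4407, -0.2547,  0.2499]), np.float64(0.322))]
top 1800 [ 0.6638 -0.0068  0.1391] 0.041
side 1917 [ 0.6615 -0.0047  0.1256] 0.056
top 1878 [ 0.6638 -0.0057  0.1273] 0.039
side 1796 [ 0.661  -0.0036  0.1893] 0.107
top 1419 [ 0.6637 -0.0068  0.1407] 0.313
side 1747 [ 0.6625 -0.0051  0.1987] 0.134
top [([319, 137, 2, 8, 11], [319.5, 140.6]), ([302, 139, 1, 6, 6], [302.0, 141.5])]
pred [301.8 144.7]
pred [319.  142.4]
side [([261, 180, 8, 9, 54], [264.0, 183.8]), ([255, 190, 7, 14, 61], [258.3, 196.6])]
pred [258.1 195.4]
pred [264.4 185.4]
```

Emit:
{"method": "drive_tool", "body": {"increments": [[[15,18,0],[0,0,-0.5],1],[[25,30,0],[0,0,-0.5],1],[[25,30,0],[0,0,0],1],[[25,30,0],[0,0,0],1],[[25,30,0],[0,0,0],1],[[25,30,0],[0,0,0],1],[[25,30,0],[0,0,0],1],[[25,30,0],[0,0,0],1]]}}

```text
clock: 16.7
eef_pos: [0.6399, -0.0303, 0.1925]
tool_rot: [0.998, 0.069, 0.0, 0.0]
ft_force: [0.4, -1.7, -0.4]
grip_width: 0.0853
grasp_force: 0.0
```

Emit:
{"method": "drive_tool", "body": {"increments": [[[16,20,0],[0,0,0],1],[[7,7,0],[0,0,0],1],[[0,0,0],[0,0,0],1],[[0,0,0],[0,0,0],1]]}}

```text
clock: 17.03
eef_pos: [0.6618, -0.0047, 0.1918]
tool_rot: [0.998, 0.07, -0.001, 0.0]
ft_force: [-0.4, -0.4, -0.4]
grip_width: 0.0856
grasp_force: 0.0
```

Emit:
{"method": "drive_tool", "body": {"increments": [[[1,-1,-25],[0,0,0],1],[[0,0,-30],[0,0,0],1],[[0,0,-20],[0,0,0],1],[[0,0,-10],[0,0,0],1],[[0,0,0],[0,0,0],1]]}}

```text
clock: 17.45
eef_pos: [0.6601, -0.0074, 0.1046]
tool_rot: [0.998, 0.068, -0.003, -0.0]
ft_force: [0.6, 0.3, -0.1]
grip_width: 0.0854
grasp_force: 0.0
```

Emit:
{"method": "drive_tool", "body": {"increments": [[[0,0,-8],[0,0,0],1],[[0,0,-8],[0,0,0],1],[[0,0,-8],[0,0,0],1],[[0,0,-6],[0,0,0],1],[[0,0,0],[0,0,0],1],[[0,0,0],[0,0,0],1]]}}

```text
clock: 17.95
eef_pos: [0.6627, -0.006, 0.0771]
tool_rot: [0.998, 0.069, -0.0, -0.0]
ft_force: [0.3, -0.1, 0.6]
grip_width: 0.0852
grasp_force: 0.0
```

```bash
python3 - <<'E'
from meas import *
o=get_obs();S=camera("side");e=np.array(o["eef_pos"]);print(e,o["ft_force"],o["clock"])
# lowest dark-grey finger pixel near +y finger, columns vs predicted tip positions
y=np.array([-np.sin(.139),np.cos(.139),0])
for z in(0,.013,.027,.04): print(z,proj(S,e+.045*y+[0,0,z])[0].round(1))
print(proj(S,place(np.array([[0,.03,.122],[0,.03,.14],[0,.045,.09]]),[.663,-.0055,.139])).round(1))
g=cv2.cvtColor(S["image"],cv2.COLOR_RGB2GRAY)
print(g[172:216,244:268])
E
```

```text
[ 0.66265794 -0.00597981  0.07706984] [ 0.27007785 -0.06733048  0.57438886] 17.95
0 [256.9 207.7]
0.013 [256.6 204.8]
0.027 [256.4 201.6]
0.04 [256.1 198.7]
[[257.7 194.8]
 [257.4 190.6]
 [256.5 204.9]]
[[170 174 173 ...  23  23  18]
 [174 174 171 ...  22  23  23]
 [175 175 170 ...  20  17  28]
 ...
 [106 111 108 ... 109 111 111]
 [109 109 111 ... 111 112 111]
 [107 110 109 ... 112 112 111]]
```

```bash
python3 - <<'E'
from meas import *
S=camera("side");im=S["image"]
for c in(253,256,258): print(c,[(r,im[r,c].tolist()) for r in range(184,210)])
E
```

```text
253 [(184, [22, 22, 24]), (185, [18, 19, 18]), (186, [27, 28, 31]), (187, [23, 25, 22]), (188, [21, 19, 21]), (189, [28, 29, 29]), (190, [19, 18, 22]), (191, [27, 23, 23]), (192, [18, 19, 21]), (193, [20, 23, 26]), (194, [11, 9, 13]), (195, [18, 18, 19]), (196, [22, 23, 22]), (197, [17, 15, 19]), (198, [50, 47, 47]), (199, [64, 65, 66]), (200, [56, 57, 58]), (201, [62, 63, 63]), (202, [93, 93, 85]), (203, [117, 111, 101]), (204, [112, 107, 97]), (205, [112, 107, 95]), (206, [114, 109, 99]), (207, [114, 108, 96]), (208, [114, 108, 97]), (209, [117, 112, 100])]
256 [(184, [72, 70, 66]), (185, [78, 74, 66]), (186, [34, 33, 31]), (187, [27, 24, 25]), (188, [20, 21, 21]), (189, [24, 26, 26]), (190, [17, 20, 18]), (191, [24, 19, 24]), (192, [29, 27, 30]), (193, [39, 38, 39]), (194, [35, 33, 32]), (195, [25, 27, 29]), (196, [27, 25, 25]), (197, [19, 21, 25]), (198, [13, 20, 24]), (199, [79, 50, 37]), (200, [122, 59, 29]), (201, [123, 49, 11]), (202, [123, 75, 54]), (203, [111, 104, 91]), (204, [114, 111, 99]), (205, [113, 107, 97]), (206, [112, 107, 97]), (207, [116, 110, 98]), (208, [115, 109, 99]), (209, [113, 108, 97])]
258 [(184, [13, 17, 17]), (185, [6, 8, 9]), (186, [12, 15, 18]), (187, [20, 20, 23]), (188, [34, 33, 35]), (189, [43, 50, 51]), (190, [44, 45, 47]), (191, [75, 65, 59]), (192, [96, 80, 74]), (193, [90, 82, 74]), (194, [93, 85, 79]), (195, [92, 85, 80]), (196, [91, 86, 84]), (197, [88, 88, 87]), (198, [88, 89, 89]), (199, [100, 79, 69]), (200, [119, 63, 38]), (201, [120, 50, 15]), (202, [120, 56, 24]), (203, [115, 85, 69]), (204, [112, 111, 101]), (205, [111, 104, 94]), (206, [115, 110, 98]), (207, [114, 109, 98]), (208, [117, 112, 101]), (209, [114, 106, 97])]
```

The near fingertip ends at row 198.7, which confirms the 27 mm offset (plus 13 mm for the open swing). I'll lower 6 mm and pinch.

Emit:
{"method": "drive_tool", "body": {"increments": [[[0,0,-3],[0,0,0],1],[[0,0,-3],[0,0,0],1],[[0,0,0],[0,0,0],0],[[0,0,0],[0,0,0],0],[[0,0,0],[0,0,0],0],[[0,0,0],[0,0,0],0],[[0,0,0],[0,0,0],0],[[0,0,0],[0,0,0],0]]}}

```text
clock: 18.72
eef_pos: [0.6639, -0.0069, 0.0744]
tool_rot: [0.998, 0.069, 0.002, 0.001]
ft_force: [-2.9, -1.8, 10.4]
grip_width: 0.0378
grasp_force: 63.1
```

Emit:
{"method": "drive_tool", "body": {"increments": [[[0,0,0],[0,0,0],0],[[0,0,0],[0,0,0],0],[[0,0,0],[0,0,0],0],[[0,0,0],[0,0,0],0]]}}

```text
clock: 19.05
eef_pos: [0.664, -0.0069, 0.0745]
tool_rot: [0.998, 0.069, 0.002, 0.001]
ft_force: [-2.4, -2.9, 9.7]
grip_width: 0.0382
grasp_force: 63.1
```

```bash
python3 - <<'E'
from meas import *
S=camera("side");T=camera("top");D=[.663,-.0055,.139]
CS=[box(-45,45,-18,18,40,125),box(-14,14,18,23,90,140),box(-14,14,-23,-18,90,140)]
w=(232,165,292,225);k=6.6
o=overlay(S,w,k,[(DK+CS,D)]);h=o.shape[0]//2
save(None,"pinch.png",np.hstack([o[:h],o[h:]]))
for s in(1,-1):
  for z in(.09,.122,.14): print(s,z,proj(S,place(np.array([[0,s*.023,z]]),D)).round(1))
E
```

```text
1 0.09 [[259.1 200.8]]
1 0.122 [[258.5 193.5]]
1 0.14 [[258.2 189.3]]
-1 0.09 [[264.4 192.4]]
-1 0.122 [[264.  185.1]]
-1 0.14 [[263.7 181. ]]
```

View pics/pinch.png

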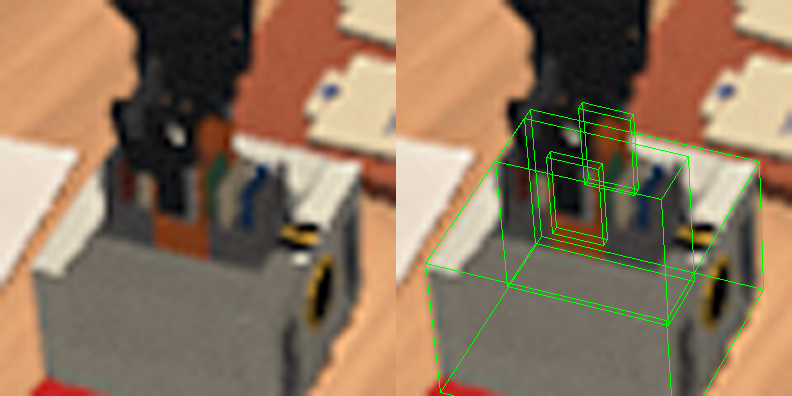

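The crop shows the near finger squarely on the upper part of the near orange catch (orange below the tip at (180,235)). The tip is at about z = 0.10, so the pads cover the right height. I'll draw it up gently and watch the force.

Emit:
{"method": "drive_tool", "body": {"increments": [[[0,0,2],[0,0,0],0],[[0,0,3],[0,0,0],0],[[0,0,3],[0,0,0],0],[[0,0,0],[0,0,0],0]]}}

```text
clock: 19.48
eef_pos: [0.6624, -0.0066, 0.0788]
tool_rot: [0.998, 0.069, -0.001, 0.0]
ft_force: [0.1, -2.7, -2.7]
grip_width: 0.0375
grasp_force: 61.0
```

Emit:
{"method": "drive_tool", "body": {"increments": [[[0,0,4],[0,0,0],0],[[0,0,5],[0,0,0],0],[[0,0,5],[0,0,0],0],[[0,0,0],[0,0,0],0]]}}

```text
clock: 19.82
eef_pos: [0.6633, -0.0064, 0.0947]
tool_rot: [0.998, 0.069, 0.001, 0.0]
ft_force: [0.4, -3.8, -2.5]
grip_width: 0.0377
grasp_force: 61.3
```

```bash
python3 - <<'E'
from meas import *
S=camera("side");im=S["image"];print(get_obs()["ft_force"])
h=cv2.cvtColor(im,cv2.COLOR_RGB2HSV);mm=np.zeros((400,640),np.uint8);w=(235,165,292,215)
b=((h[...,0]<14)&(h[...,1]>180)&(h[...,2]>80));mm[w[1]:w[3],w[0]:w[2]]=b[w[1]:w[3],w[0]:w[2]]
k,l,st,ce=cv2.connectedComponentsWithStats(mm);print([(st[i].tolist(),ce[i].round(1).tolist()) for i in range(1,k) if st[i][4]>5])
for c in(256,259): print(c,[(r,im[r,c].tolist()) for r in range(190,206)])
E
```

```text
[-0.04522574 -4.50426572 -1.01323553]
[([255, 178, 12, 26, 95], [260.7, 192.5])]
256 [(190, [11, 15, 19]), (191, [9, 13, 20]), (192, [50, 40, 36]), (193, [104, 61, 42]), (194, [130, 56, 19]), (195, [128, 57, 23]), (196, [127, 57, 23]), (197, [123, 53, 15]), (198, [127, 55, 21]), (199, [128, 60, 21]), (200, [129, 57, 20]), (201, [128, 52, 10]), (202, [118, 68, 45]), (203, [118, 107, 95]), (204, [114, 110, 100]), (205, [115, 111, 100])]
259 [(190, [39, 38, 38]), (191, [29, 28, 30]), (192, [21, 28, 29]), (193, [76, 58, 48]), (194, [119, 68, 46]), (195, [126, 57, 26]), (196, [121, 57, 25]), (197, [122, 55, 22]), (198, [120, 56, 20]), (199, [121, 56, 26]), (200, [122, 59, 24]), (201, [120, 51, 21]), (202, [121, 55, 23]), (203, [121, 85, 67]), (204, [117, 113, 102]), (205, [110, 107, 96])]
```

The orange top rose 4.4 px, which is about 20 mm, with only the weight on the wrist. The cassette is coming out freely, so I'll continue straight up with a 1 mm relief in y.

Emit:
{"method": "drive_tool", "body": {"increments": [[[0,-1,4],[0,0,0],0],[[0,0,8],[0,0,0],0],[[0,0,10],[0,0,0],0],[[0,0,10],[0,0,0],0],[[0,0,10],[0,0,0],0],[[0,0,12],[0,0,0],0],[[0,0,14],[0,0,0],0],[[0,0,14],[0,0,0],0]]}}

```text
clock: 20.53
eef_pos: [0.6629, -0.0061, 0.1773]
tool_rot: [0.998, 0.069, 0.0, -0.001]
ft_force: [0.1, -1.0, -2.7]
grip_width: 0.038
grasp_force: 61.0
```

Emit:
{"method": "drive_tool", "body": {"increments": [[[0,0,12],[0,0,0],0],[[0,0,8],[0,0,0],0],[[0,0,4],[0,0,0],0],[[0,0,0],[0,0,0],0],[[0,0,0],[0,0,0],0],[[0,0,0],[0,0,0],0],[[0,0,0],[0,0,0],0],[[0,0,0],[0,0,0],0]]}}

```text
clock: 21.2
eef_pos: [0.6624, -0.007, 0.1984]
tool_rot: [0.998, 0.069, -0.001, -0.0]
ft_force: [0.7, -0.2, -3.3]
grip_width: 0.038
grasp_force: 61.0
```

```bash
python3 - <<'E'
from meas import *
o=get_obs();print(o["clock"],o["eef_pos"],o["ft_force"],o["grip_width"],o["grasp_force"])
S=camera("side");D=[.663,-.0055,.139]
for q in("cassette","dock"):
    for r in silhouettes(q,S):print(q,round(r["conf"],2),r["bbox"])
for lift in(0,.1,.12,.13):
    B=np.vstack([box(-45,45,-18,18,40,125)])
    p=proj(S,place(B,D+[lift]));print(lift,p.min(0).round(1),p.max(0).round(1))
# column profile under the cassette and in the well
m=np.zeros((400,640),bool)
for r in silhouettes("cassette",S):
    m|=r["region"]
ys,xs=np.nonzero(m);print([(c,ys[xs==c].min(),ys[xs==c].max()) for c in range(244,282,5) if (xs==c).any()])
for l in(0,.11,.125): 
    for pt in([-.045,.018,.04],[.045,.018,.04],[-.045,.018,.125],[.045,.018,.125]): print(l,pt,proj(S,place(np.array([pt]),D+[l])).round(1))
E
```

```text
21.2 [ 0.66242991 -0.00702757  0.19838842] [ 0.67388902 -0.21400347 -3.29169527] 0.03799598356623984 61.03904128074646
cassette 0.87 [244.8, 154.4, 275.2, 187.4]
cassette 0.34 [333.6, 176.2, 373.6, 200.0]
dock 0.96 [237.0, 180.8, 289.1, 234.3]
dock 0.76 [310.5, 231.9, 364.4, 292.9]
dock 0.72 [218.1, 223.1, 276.2, 280.1]
dock 0.63 [281.6, 158.7, 304.4, 171.4]
dock 0.58 [254.0, 169.7, 263.0, 183.3]
0 [246.6 182.5] [276.7 213.8]
0.1 [244.3 158.7] [275.6 191.3]
0.12 [243.8 153.7] [275.4 186.6]
0.13 [243.6 151.1] [275.3 184.2]
[(249, np.int64(160), np.int64(181)), (254, np.int64(168), np.int64(182)), (259, np.int64(170), np.int64(183)), (264, np.int64(154), np.int64(183)), (269, np.int64(160), np.int64(184)), (274, np.int64(161), np.int64(181))]
0 [-0.045, 0.018, 0.04] [[272.8 213.8]]
0 [0.045, 0.018, 0.04] [[248.4 207.9]]
0 [-0.045, 0.018, 0.125] [[271.7 194.8]]
0 [0.045, 0.018, 0.125] [[246.6 189. ]]
0.11 [-0.045, 0.018, 0.04] [[271.4 189. ]]
0.11 [0.045, 0.018, 0.04] [[246.1 183.2]]
0.11 [-0.045, 0.018, 0.125] [[270.3 168.2]]
0.11 [0.045, 0.018, 0.125] [[244.1 162.5]]
0.125 [-0.045, 0.018, 0.04] [[271.2 185.4]]
0.125 [0.045, 0.018, 0.04] [[245.7 179.6]]
0.125 [-0.045, 0.018, 0.125] [[270.1 164.4]]
0.125 [0.045, 0.018, 0.125] [[243.7 158.7]]
```

```bash
python3 -c "
from workcell import *
print(job_done())"
```

```text
the job is handed in; nothing more can be done
None
```

I've handed the job in: the thermometer was aimed at the disc, held, laid back down and let go. The cassette is held about 12 cm up by its pinched catches, upright and still. No verdict came back, and I couldn't read the catch travel or confirm that each judged step registered.

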